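# Put the red paint jar away in the ventilated cupboard

### The arm

A 6-joint arm with a two-finger parallel gripper is mounted at the origin on the work surface. World frame = base frame: x ahead of the robot, y to its left, z up, the work surface at z = 0. Lengths are in m, angles in degrees, forces in N, time in s.
With the tool pointing down it reaches from about 0.3 to 0.75 m from the base axis. Payload 8.5 kg.
Tool frame: the origin (TCP) lies midway between the tips of the shut fingers; the grasp point (between the pads) lies 19 mm behind it (env.grasp_offset is the distance from the TCP to the grasp point, in m); z points along the fingers, y is the line along which they close (so a half turn about z gives the same grasp; the last joint's range is limited). The gripper opens to 85 mm and grips with 20 to 120 N. Pads are 22 mm wide; open, the fingers measure 114 mm over their backs; the gripper's body (76 mm by 85 mm) begins 54 mm behind the grasp point. The pads swing forward as they close: fully open they stand 13 mm farther back than shut.
Start: joints at [51.091, 21.807, 74.336, -0, 83.858, -12.336], TCP at [0.246, 0.492, 0.231] pointing down, gripper open.
Joint ranges: [-178.18, 178.18], [-50.72, 133.34], [12.68, 142.11], [-81.47, 261.47], [9.98, 163.14], [-165.26, 165.26]. Speed limits (degrees/s): [136.94, 136.94, 180, 180, 180, 180].

### API

Orientations are given as a 3x3 rotation matrix whose columns are the frame's x, y, z axes.
In Python, from rig import env gives the robot as it stands.
- The arm moves only by the tool servo_tool, never from a script. Its argument "deltas" is text: rows parted by semicolons, each of 7 numbers parted by spaces: the opening, from 0 (shut) to 1 (fully open), then the shift along the tool's x, y, z in mm, then the turn, a rotation vector about the tool's x, y, z in rad. A call has 1 to 8 rows; each row shifts and turns the commanded pose from where the row before left it, along the tool's axes as they then stand; what a row does not reach is not made up. A row lasts 1/12 s, in which the tool goes at most 41.7 mm and 7.16 degrees, less where a joint would pass 70% of its speed; a pose out of reach is approached as far as the arm can. A call is refused whole if a number of a shift passes 41.7 or a number of a turn 0.125, either way. A call with a gripper value outside its range is refused whole. The fingers move at their own pace and stop on an object; "newtons" is the grip in N (left out, the last holds). Time passes only in rows, so rows that do not move let the fingers close. It gives the time, the measured TCP pose, the force, the opening and the grip force at its end, in the units of the state.
- env.observe(): the state, without advancing time (a new reading comes with each control period).
- env.get_image(name): name is "scene" or "side" or "wrist"; returns a dict with "img" (400x640x3 uint8, red, green, blue), "depth" (400x640 float32, m along the optical axis (not along the pixel's ray), 0 where there is no reading), "camera_matrix" (3x3 intrinsics, pixels), "D" ([k1, k2, p1, p2, k3] as OpenCV has them; the pictures are not rectified), "world_to_cam" (4x4, takes a point from world to camera coordinates). Camera axes: x right, y down, z forward; pixel columns grow to the right and rows downward; lengths in m; the calibration is good to about 2 mm. A picture is of the moment at which its call begins.
- env.close_job(): hands the job in; it is judged then, once.
Trained networks look in a picture, given as the dict that the camera call returned (one of the last four; its "shot" number tells which), for a name from the list of things; names that differ only in an ending like _2 or _b are one class to them, and where a whole thing is asked for, a point or a joint stands for the part that bears it (a point fixed in the world has none). Each returns a list of dicts, best first, with "conf" (0 to 1); they miss things now and then, are a little off and sometimes report something else, mostly with a low value. They report only what shows in the picture. A call takes as long as a camera call.
- env.spot_in(name, picture): "bbox" ([centre column, centre row, width, height] in pixels, round what is visible of it).
- env.spot_point(name, picture): "uv" ([column, row] in pixels: a listed point, or the origin of a listed thing).
The state is a dict: "time_s": time; "q": joint angles; "qvel": joint speeds; "joint_efforts": joint torques, N m; "position": TCP position; "tool_rot": TCP orientation; "ft_force": force on the tool from outside, world axes, zero at the start; "wrist_torque": the same for the moment, N m; "grip_width": finger opening in m; "gripper_force": force on a finger pad.
Only numpy, scipy, OpenCV 4.12 (cv2) and the standard library are available. Lean on these libraries where they do the work, as an engineer would, in place of code of your own. Each camera call takes 0.05 s, during which the arm holds its last target. There are 200 camera calls.

### The job

Open the small cupboard with the blue door and stand the red paint jar upright inside it, wholly on the round green mat, setting it down gently rather than dropping it. Then shut the door fully, and leave the other jars, on the table and in the cupboard, where they are.

Things in the scene. Friction and masses are not known exactly. Their poses are not given: they have to be found in the camera images.
- cupboard: fixed table cupboard, 200 deep (x) x 260 wide (y) x 300 mm tall, white sides, slatted wooden roof, open back with two thin bars. Origin: centre of its underside; x points from its front (door side, x = -100 mm) to the back, z up. Walls, floor and roof 15 mm thick: inside 230 mm wide, 15 to 285 mm high, flat floor without a sill
- door (a joint): blue door's angle (rad): 0 shut, grows to 1.9 as it swings out towards the robot, clockwise from above, about the cupboard's left (+y) front edge. Light friction (under 1 N at the handle): stays where left; no latch; may start ajar. Panel 250 mm wide, 15 mm thick, 15 to 290 mm above the table; shut, its outer face is 116 mm in front of the cupboard's origin
- door_hinge (a point): point on the door's upright hinge line, 152.5 mm above the table, at the panel's left edge in the middle of its thickness. Its axes turn with the door (at angle 0 they are the cupboard's): the panel extends along its -y, the outer face looks to its -x
- door_handle (a point): centre of the handle, an upright round steel bar 11 mm thick, 111 mm long, 35 mm out from the door's outer face, 30 mm from its free edge, on two stems 85 mm apart. The point is 225 mm above the table, 65 mm below the door's top; the bar reaches 55 mm above and below it. Axes as the door's
- jar_red: paint jar with a red body and a white lid, the one to put away, standing on the table right of the cupboard; about 120 g; closed cylinder 46 mm across (lid 43 mm), 74 mm tall, origin at the centre of its underside, z up
- mat: round green mat, 76 mm across and 3 mm thick, fixed on the cupboard's floor in its front half; origin at the centre of its underside (15 mm above the table)
- jar_black: paint jar with a black body and a white lid, on the table, to be left alone; closed cylinder 46 mm across (lid 43 mm), 74 mm tall, origin at the centre of its underside, z up
- jar_yellow: paint jar with a yellow body and a white lid, on the table, to be left alone; closed cylinder 46 mm across (lid 43 mm), 74 mm tall, origin at the centre of its underside, z up
- jar_blue: paint jar with a blue body and a white lid, at the back of the cupboard, to be left alone; closed cylinder 46 mm across (lid 43 mm), 74 mm tall, origin at the centre of its underside, z up
- jar_grey: paint jar with a grey body and a white lid, at the back of the cupboard, to be left alone; closed cylinder 46 mm across (lid 43 mm), 74 mm tall, origin at the centre of its underside, z up

How it is judged:
By the outcome, as a careful person would: the job done as asked, in the order asked, and still so for the second after the job is handed in, with the robot touching nothing.
It also fails if it takes over 72 s, if anything falls off the work surface, if the arm or the gripper's body presses on something with over 40 N, if the wrist force passes 120 N, or if a joint passes its speed limit or range.

## Working session

There is one attempt and no reset: what is moved stays moved. The work goes in short steps, Python scripts to look and compute and a tool call to move; the robot and the scene stay as the last step left them, time stands still between calls to the robot, and variables do not carry over. Pictures are saved under pics/ and viewed, at most 10 in all, crops included, and the job is handed in when it is done.

Besides the shell and the picture viewer there is one more tool, called after ">>>" as name(argument=value, ...), one argument or row to a line, values as JSON. servo_tool: Moves the arm, as the interface text tells. Its arguments: {"type":"object","properties":{"deltas":{"type":"string"},"newtons":{"type":"number"}},"required":["deltas"]}

```bash
mkdir -p pics
cat > h.py <<'E'
import numpy as np, cv2
from rig import env
np.set_printoptions(precision=4,suppress=True)
def ray(p,uv):
    n=cv2.undistortPoints(np.array([[uv]],float),p["camera_matrix"],np.array(p["D"]))[0,0]
    T=np.linalg.inv(p["world_to_cam"]); d=T[:3,:3]@np.array([n[0],n[1],1]); return T[:3,3],d
def onz(p,uv,z):
    c,d=ray(p,uv); return c+d*(z-c[2])/d[2]
def atd(p,uv):
    u,v=map(int,np.round(uv)); w=p["depth"][v-2:v+3,u-2:u+3]; w=w[w>0]
    c,d=ray(p,uv); return c+d*np.median(w) if len(w) else None
def tri(a,b):
    A=np.zeros((3,3));y=np.zeros(3)
    for c,d in (a,b):
        d=d/np.linalg.norm(d);P=np.eye(3)-np.outer(d,d);A+=P;y+=P@c
    return np.linalg.solve(A,y)
def save(p,n): cv2.imwrite("pics/"+n,p["img"][:,:,::-1])
E
python3 - <<'E'
from h import *
names=["cupboard","door_hinge","door_handle","jar_red","mat","jar_black","jar_yellow","jar_blue","jar_grey"]
P={}
for c in("scene","side","wrist"):
    p=env.get_image(c);P[c]=p;save(p,c+"0.png")
    print(c,"cam at",np.linalg.inv(p["world_to_cam"])[:3,3])
    for n in names:
        s=env.spot_point(n,p)[:1]
        if s: print(n,s[0]["uv"],round(s[0]["conf"],2),"depthpt",atd(p,np.clip(s[0]["uv"],3,[636,396])),"z0",onz(p,s[0]["uv"],0.))
print(env.observe())
a=np.hstack([P["scene"]["img"],P["side"]["img"]]);
E
```

```text
scene cam at [1.7625 0.0589 1.0232]
cupboard [373.8, 282.1] 0.87 depthpt [0.751  0.1506 0.0195] z0 [0.7313 0.1524 0.    ]
door_hinge [413.4, 210.8] 0.69 depthpt [0.7641 0.2259 0.2925] z0 [0.3644 0.2927 0.    ]
door_handle [343.8, 188.7] 0.86 depthpt [0.6891 0.0469 0.2942] z0 [0.256 0.042 0.   ]
jar_red [291.6, 228.2] 0.84 depthpt [ 0.5217 -0.1185  0.0092] z0 [ 0.5105 -0.1201  0.    ]
mat [373.7, 267.2] 0.85 depthpt [0.6887 0.1505 0.0194] z0 [0.668  0.1522 0.    ]
jar_black [371.6, 266.8] 0.73 depthpt [0.6887 0.1441 0.0203] z0 [0.6669 0.1459 0.    ]
jar_yellow [260.0, 217.6] 0.7 depthpt [ 0.4921 -0.2291  0.0205] z0 [ 0.4661 -0.235   0.    ]
jar_blue [398.1, 290.3] 0.74 depthpt [0.7883 0.2172 0.0321] z0 [0.7568 0.2223 0.    ]
jar_grey [355.4, 289.4] 0.89 depthpt [0.8035 0.098  0.0379] z0 [0.7666 0.0995 0.    ]
side cam at [0.6687 0.4115 1.0027]
cupboard [272.2, 309.6] 0.82 depthpt [0.7099 0.2346 0.2996] z0 [0.7275 0.1592 0.    ]
door_hinge [341.7, 331.7] 0.73 depthpt [0.5936 0.2682 0.1534] z0 [0.58   0.2424 0.    ]
door_handle [325.8, 215.2] 0.7 depthpt [0.5794 0.054  0.2329] z0 [ 0.55
[... 455 characters left out ...]
 0.    ]
jar_grey [244.3, 287.5] 0.8 depthpt [0.775  0.1191 0.0818] z0 [0.7845 0.0931 0.    ]
wrist cam at [0.1788 0.5249 0.3743]
{'time_s': 1.5, 'q': array([ 51.0899,  21.8062,  74.3343,  -0.0005,  83.8587, -12.3383]), 'qvel': array([ 0.057 ,  0.0323, -0.0212,  0.025 , -0.0218, -0.0919]), 'joint_efforts': array([  0.0013, -44.8321, -23.1466,  -0.0001,   0.0004,   0.    ]), 'position': array([0.246 , 0.4919, 0.2313]), 'tool_rot': array([[-0.8944,  0.4473,  0.    ],
       [ 0.4473,  0.8944,  0.    ],
       [-0.    ,  0.    , -1.    ]]), 'ft_force': array([-0.1331, -0.5849,  0.5262]), 'wrist_torque': array([-0.0492,  0.0325,  0.0089]), 'gripper_force': 0.0, 'grip_width': 0.08554915636868607}
```

View pics/scene0.png

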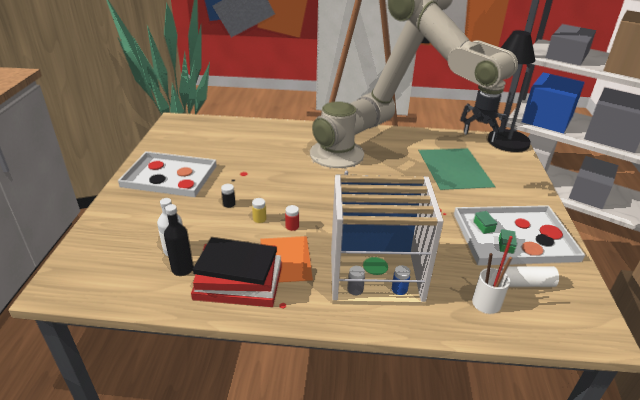

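View pics/side0.png

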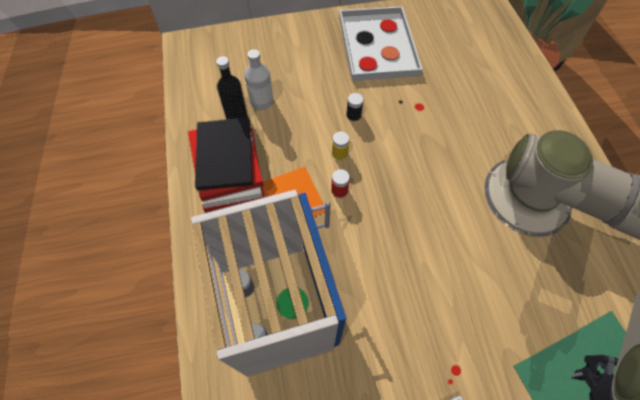

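The scene view shows the cupboard at columns 332–438 with the mat at (375,266) and the grey and blue jars behind it. The red jar is at (292,218) on the table. In the side view the blue door runs from (300,195) to (342,335), with the handle at (326,215), so it is nearly shut. Next I'll fit exact poses.

Run:
```python
from h import *
P={c:env.get_image(c) for c in("scene","side")}
for n in["cupboard","mat","jar_red","jar_yellow","jar_grey","jar_blue","door_handle","door_hinge"]:
    u={c:env.spot_point(n,p) for c,p in P.items()}
    if all(u.values()):
        print(n,"tri",tri(*[ray(P[c],u[c][0]["uv"]) for c in P]), "z.018",[onz(P[c],u[c][0]["uv"],.018)[:2] for c in P])
def cloud(p):
    v,u=np.mgrid[0:400,0:640]; n=cv2.undistortPoints(np.stack([u,v],-1).reshape(-1,1,2).astype(float),p["camera_matrix"],np.array(p["D"])).reshape(-1,2)
    d=p["depth"].reshape(-1); T=np.linalg.inv(p["world_to_cam"])
    X=np.c_[n*d[:,None],d]@T[:3,:3].T+T[:3,3]; X[d==0]=9
    return X,p["img"].reshape(-1,3).astype(int)
for c,p in P.items():
    X,C=cloud(p)
    m=(abs(X[:,2]-.3)<.006)&(X[:,0]>.5)&(X[:,0]<.95)&(X[:,1]>-.05)&(X[:,1]<.4)&~((C[:,2]>C[:,0]+30))
    r=cv2.minAreaRect(X[m,:2].astype(np.float32)*1000); print(c,"roof",m.sum(),r, cv2.boxPoints(r))
    b=(C[:,2]>C[:,0]+40)&(X[:,0]>.35)&(X[:,0]<.95)&(X[:,1]>-.1)&(X[:,1]<.4)&(X[:,2]>.05)&(X[:,2]<.31)
    Y=X[b]; print(c,"blue",b.sum(),Y.min(0),Y.max(0))
    t=Y[abs(Y[:,2]-.29)<.006]
    if len(t)>20: r=cv2.minAreaRect(t[:,:2].astype(np.float32)*1000);print("door top",len(t),r,cv2.boxPoints(r))
    q=Y[(Y[:,2]<.27)]
    if len(q)>20: vx=cv2.fitLine(q[:,:2].astype(np.float32),cv2.DIST_HUBER,0,.01,.01).ravel();print("face line",len(q),vx,np.degrees(np.arctan2(vx[1],vx[0])))
    w=(abs(X[:,0]-.505)<.035)&(abs(X[:,1]+.12)<.035)&(X[:,2]>.066)&(X[:,2]<.082)
    if w.sum(): print("red lid",w.sum(),X[w].mean(0),cv2.minEnclosingCircle(X[w,:2].astype(np.float32)))
    w=(C[:,1]>C[:,0]+40)&(C[:,1]>C[:,2]+20)&(abs(X[:,2]-.018)<.01)&(X[:,0]>.55)&(X[:,1]<.3)&(X[:,0]<.9)
    if w.sum(): print("mat",w.sum(),X[w].mean(0),cv2.minEnclosingCircle(X[w,:2].astype(np.float32)))
```

```text
cupboard tri [ 0.7236  0.1525 -0.0008] z.018 [array([0.7405, 0.147 ]), array([0.7237, 0.1614])]
mat tri [0.6759 0.1495 0.0076] z.018 [array([0.6845, 0.1443]), array([0.6772, 0.1568])]
jar_red tri [0.5871 0.0483 0.0565] z.018 [array([0.6829, 0.1464]), array([ 0.5017, -0.1062])]
jar_yellow tri [ 0.474  -0.2351  0.0002] z.018 [array([ 0.5006, -0.226 ]), array([ 0.4758, -0.2285])]
jar_grey tri [0.7837 0.0979 0.0203] z.018 [array([0.7792, 0.0941]), array([0.7851, 0.1015])]
jar_blue tri [0.7693 0.2261 0.0146] z.018 [array([0.7717, 0.2235]), array([0.7696, 0.2289])]
door_handle tri [0.587  0.0484 0.2202] z.018 [array([0.2958, 0.0502]), array([ 0.5641, -0.0509])]
door_hinge tri [0.5908 0.266  0.1605] z.018 [array([0.3955, 0.2974]), array([0.5786, 0.2444])]
scene roof 2886 ((718.1714477539062, 156.439697265625), (208.01861572265625, 261.5480651855469), 4.987422466278076) [[603.1869 277.6763]
 [625.925   17.1185]
 [833.156   35.2031]
 [810.4178 295.7609]]
scene blue 1312 [0.602  0.0429 0.0501] [0.7917 0.2616 0.2727]
face line 1303 [ 0.0826 -0.9966  0.6173  0.1419] -85.26052
red lid 107 [ 0.504
[... 194 characters left out ...]
1 ((719.357666015625, 157.60670471191406), (200.7727813720703, 260.7204895019531), 4.847507476806641) [[608.3143 279.0176]
 [630.3463  19.2297]
 [830.401   36.1958]
 [808.369  295.9837]]
side blue 984 [0.5946 0.0262 0.0584] [0.6269 0.2733 0.2936]
door top 958 ((610.5618896484375, 149.5015106201172), (13.604743957519531, 247.88511657714844), 4.648210048675537) [[593.7379 272.4852]
 [613.8259  25.4153]
 [627.3859  26.5178]
 [607.2979 273.5877]]
face line 21 [0.9974 0.072  0.601  0.2728] 4.1301312
red lid 206 [ 0.5022 -0.1168  0.0717] ((0.5012167692184448, -0.11773072183132172), 0.022291114553809166)
mat 424 [0.686  0.157  0.0171] ((0.6788270473480225, 0.15644918382167816), 0.03611404448747635)
```

```bash
cat >> h.py <<'E'
from scipy.spatial.transform import Rotation as R
def tool(head,pitch=90):
    h,p=np.radians([head,pitch]); z=np.array([np.cos(h)*np.cos(p),np.sin(h)*np.cos(p),-np.sin(p)])
    x=np.array([np.cos(h)*np.sin(p),np.sin(h)*np.sin(p),np.cos(p)]); return np.c_[x,np.cross(z,x),z]
def plan(p1,R1,n,g=1,start=None):
    if start is None: o=env.observe(); p0,R0=o["position"],o["tool_rot"]
    else: p0,R0=start
    w=R.from_matrix(R0.T@R1).as_rotvec(); out=[]; p,Q=np.array(p0),np.array(R0)
    for k in range(1,n+1):
        t=p0+(p1-p0)*k/n; d=np.round(Q.T@(t-p)*1000,1); r=np.round(w/n,3)
        out.append(" ".join(f"{v:g}" for v in [g,*d,*r])); p=p+Q@d/1000; Q=Q@R.from_rotvec(r).as_matrix()
    print("len %.3f turn %.2f"%(np.linalg.norm(p1-p0),np.linalg.norm(w)),"end",p,"per row mm",round(np.linalg.norm(p1-p0)*1000/n,1),"rad",round(np.linalg.norm(w)/n,3))
    for i in range(0,n,8): print(";".join(out[i:i+8]))
    return p,Q
E
python3 - <<'E'
from h import *
plan(np.array([.578,.0496,.345]),tool(184.85),16)
E
```

```text
len 0.565 turn 0.55 end [0.578  0.0496 0.345 ] per row mm 35.3 rad 0.034
1 -30.9 -15.4 -7.1 -0 0 -0.034;1 -30.4 -16.5 -7.1 -0 0 -0.034;1 -29.8 -17.5 -7.1 -0 0 -0.034;1 -29.2 -18.5 -7.1 -0 0 -0.034;1 -28.5 -19.5 -7.1 -0 0 -0.034;1 -27.9 -20.5 -7.1 -0 0 -0.034;1 -27.1 -21.4 -7.1 -0 0 -0.034;1 -26.5 -22.3 -7.1 -0 0 -0.034
1 -25.6 -23.1 -7.1 -0 0 -0.034;1 -24.8 -24.1 -7.1 -0 0 -0.034;1 -24 -24.8 -7.2 -0 0 -0.034;1 -23.2 -25.7 -7.1 -0 0 -0.034;1 -22.2 -26.5 -7.1 -0 0 -0.034;1 -21.4 -27.1 -7.1 -0 0 -0.034;1 -20.4 -27.9 -7.1 -0 0 -0.034;1 -19.4 -28.6 -7.1 -0 0 -0.034
```

>>> servo_tool(
  deltas="1 -31 -15.5 -14 0 0 -0.034;1 -30.5 -16.5 -14 0 0 -0.034;1 -30 -17.5 -14 0 0 -0.034;1 -29 -18.5 -14 0 0 -0.034;1 -28.5 -19.5 -14 0 0 -0.034;1 -28 -20.5 -14 0 0 -0.034;1 -27 -21.5 -14 0 0 -0.034;1 -26.5 -22.5 -14 0 0 -0.034",
)

```text
time_s: 3.07
position: [0.4127, 0.2687, 0.3442]
tool_rot: [[-0.982, 0.189, 0.0], [0.189, 0.982, 0.0], [-0.0, 0.0, -1.0]]
ft_force: [-0.0, 0.8, -0.7]
grip_width: 0.0854
gripper_force: 0.0
```

>>> servo_tool(
  deltas="1 -25.5 -23 0 0 0 -0.034;1 -25 -24 0 0 0 -0.034;1 -24 -25 0 0 0 -0.034;1 -23 -25.5 0 0 0 -0.034;1 -22 -26.5 0 0 0 -0.034;1 -21.5 -27 0 0 0 -0.034;1 -20.5 -28 0 0 0 -0.034;1 -19.5 -28.5 0 0 0 -0.034",
)

```text
time_s: 3.73
position: [0.5788, 0.0479, 0.3434]
tool_rot: [[-0.997, -0.082, 0.0], [-0.082, 0.997, 0.0], [-0.0, 0.0, -1.0]]
ft_force: [0.5, 0.3, 0.4]
grip_width: 0.0857
gripper_force: 0.0
```

Run:
```python
from h import *
p=env.get_image("wrist");save(p,"w1.png")
for n in("door_handle","jar_red"):
  print(n,[(s["uv"],s["conf"],onz(p,s["uv"],.225)) for s in env.spot_point(n,p)[:2]])
plan(np.array([.578,.0496,.234]),tool(184.85),5)
```

```text
door_handle [([326.1, 187.4], 0.76, array([0.5765, 0.0521, 0.225 ]))]
jar_red [([206.0, 88.8], 0.56, array([ 0.505 , -0.0476,  0.225 ]))]
len 0.108 turn 0.01 end [0.578  0.0496 0.234 ] per row mm 21.7 rad 0.002
1 0.1 0.4 21.6 0 -0 -0.001;1 0.2 0.4 21.7 0 -0 -0.001;1 0.1 0.4 21.6 0 -0 -0.001;1 0.1 0.5 21.7 0 -0 -0.001;1 0.2 0.4 21.6 0 -0 -0.001
```

View pics/w1.png

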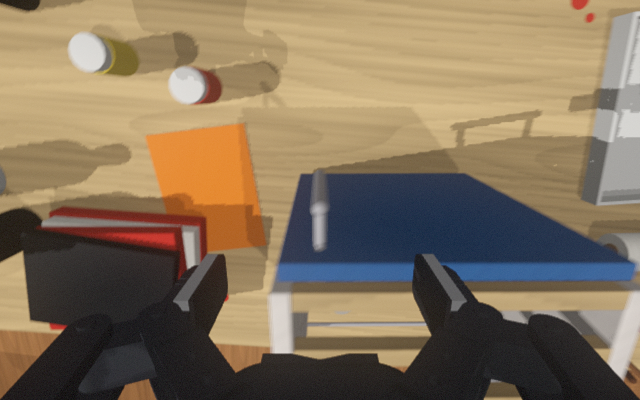

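The wrist view shows the handle bar from (320,175) to (320,245), between the fingers, which matches the estimate of (0.577, 0.051). I'll descend and grip it.

>>> servo_tool(
  deltas="1 0.5 0.6 22 0 0 0;1 0.5 0.6 22 0 0 0;1 0.4 0.6 22 0 0 0;1 0.2 0.6 22 0 0 0;1 0 0.6 21 0 0 0;1 0 0 0 0 0 0;0 0 0 0 0 0 0;0 0 0 0 0 0 0",
  newtons=25,
)

```text
time_s: 4.55
position: [0.5766, 0.0528, 0.236]
tool_rot: [[-0.997, -0.081, 0.002], [-0.081, 0.997, -0.0], [-0.002, -0.0, -1.0]]
ft_force: [0.0, 0.7, -0.1]
grip_width: 0.0637
gripper_force: 0.0
```

>>> servo_tool(
  deltas="0 0 0 0 0 0 0;0 0 0 0 0 0 0;0 0 0 0 0 0 0;0 0 0 0 0 0 0;0 0 0 0 0 0 0",
)

```text
time_s: 4.97
position: [0.5766, 0.0495, 0.2351]
tool_rot: [[-0.997, -0.078, 0.001], [-0.078, 0.997, -0.006], [-0.001, -0.006, -1.0]]
ft_force: [-2.3, -14.8, 2.2]
grip_width: 0.0103
gripper_force: 28.0
```

>>> servo_tool(
  deltas="0 10.9 2.4 0 0 0 0.05;0 10.9 2.4 0 0 0 0.05;0 17.4 4.1 0 0 0 0.08;0 17.4 4.1 0 0 0 0.08;0 17.4 4.1 0 0 0 0.08;0 17.4 4.1 0 0 0 0.08;0 17.4 4.1 0 0 0 0.08;0 17.4 4.1 0 0 0 0.08",
)

```text
time_s: 5.63
position: [0.4544, 0.097, 0.2349]
tool_rot: [[-0.874, 0.485, -0.009], [0.485, 0.874, -0.013], [0.001, -0.016, -1.0]]
ft_force: [-25.0, -33.1, 15.9]
grip_width: 0.0099
gripper_force: 33.4
```

>>> servo_tool(
  deltas="0 0.5 -2 0 0 0 0;0 0.5 -2 0 0 0 0;0 0 0 0 0 0 0",
)

```text
time_s: 5.88
position: [0.454, 0.0972, 0.235]
tool_rot: [[-0.877, 0.48, -0.003], [0.48, 0.877, -0.005], [0.0, -0.005, -1.0]]
ft_force: [-10.3, -13.8, 7.2]
grip_width: 0.01
gripper_force: 28.7
```

>>> servo_tool(
  deltas="0 18 2.5 0 0 0 0.08;0 18 2.8 0 0 0 0.08;0 18 3.7 0 0 0 0.08;0 18 3.7 0 0 0 0.08;0 18 3.7 0 0 0 0.08;0 18 3.7 0 0 0 0.08",
)

```text
time_s: 6.38
position: [0.3877, 0.1839, 0.235]
tool_rot: [[-0.553, 0.833, 0.004], [0.833, 0.553, 0.001], [-0.001, 0.004, -1.0]]
ft_force: [11.3, 3.7, -4.8]
grip_width: 0.0102
gripper_force: 27.4
```

>>> servo_tool(
  deltas="0 18 3.8 0 0 0 0.08;0 18 3.8 0 0 0 0.08;0 18 3.8 0 0 0 0.08;0 18 3.8 0 0 0 0.08;0 18 3.8 0 0 0 0.08;0 18 3.8 0 0 0 0.08;0 18 3.8 0 0 0 0.08;0 18 3.8 0 0 0 0.08",
)

```text
time_s: 7.05
position: [0.3768, 0.3273, 0.235]
tool_rot: [[0.055, 0.998, 0.011], [0.998, -0.055, -0.001], [-0.0, 0.011, -1.0]]
ft_force: [30.1, -7.3, -7.9]
grip_width: 0.0105
gripper_force: 29.4
```

>>> servo_tool(
  deltas="1 0 0 0 0 0 0;1 0 0 0 0 0 0;1 0 0 0 0 0 0;1 0 0 0 0 0 0;1 0 0 0 0 0 0",
)

```text
time_s: 7.47
position: [0.3719, 0.3268, 0.2345]
tool_rot: [[0.049, 0.999, 0.0], [0.999, -0.049, 0.0], [0.0, 0.0, -1.0]]
ft_force: [1.0, -0.3, -0.9]
grip_width: 0.0702
gripper_force: 0.0
```

Run:
```python
from h import *
o=env.observe(); p0,R0=o["position"]+[0,0,.15],o["tool_rot"]
T=tool(-13,45); z=T[:,2]; G=np.array([.501,-.119,.045])+.019*z
print(G)
w=R.from_matrix(R0.T@tool(-13,75)).as_rotvec()
s=plan(np.array([.40,.06,.33]),tool(10,75),14,start=(p0,R0))
plan(G-.1*z,T,8,start=s)
```

```text
[ 0.5141 -0.122   0.0316]
len 0.274 turn 1.37 end [0.4  0.06 0.33] per row mm 19.6 rad 0.098
1 -18.9 2.9 3.9 -0.013 0.016 0.096;1 -18.7 4.7 3.6 -0.013 0.016 0.096;1 -18.1 6.4 3.5 -0.013 0.016 0.096;1 -17.5 8.1 3.2 -0.013 0.016 0.096;1 -16.7 9.7 3.1 -0.013 0.016 0.096;1 -15.8 11.2 2.9 -0.013 0.016 0.096;1 -14.6 12.6 2.9 -0.013 0.016 0.096;1 -13.4 14 2.8 -0.013 0.016 0.096
1 -12.1 15.1 2.8 -0.013 0.016 0.096;1 -10.6 16.2 2.8 -0.013 0.016 0.096;1 -9 17.1 2.9 -0.013 0.016 0.096;1 -7.5 17.8 2.9 -0.013 0.016 0.096;1 -5.7 18.5 3.1 -0.013 0.016 0.096;1 -4 18.8 3.3 -0.013 0.016 0.096
len 0.285 turn 0.65 end [ 0.4452 -0.1061  0.1023] per row mm 35.7 rad 0.081
1 -5.5 21.4 28 -0.025 0.064 0.043;1 -6.4 20.9 28.2 -0.025 0.064 0.043;1 -7.4 20.5 28.3 -0.025 0.064 0.043;1 -8.2 20.2 28.2 -0.025 0.064 0.043;1 -9.2 19.8 28.2 -0.025 0.064 0.043;1 -10.2 19.5 28.1 -0.025 0.064 0.043;1 -11.1 19.3 27.9 -0.025 0.064 0.043;1 -12.1 19.1 27.6 -0.025 0.064 0.043
```

>>> servo_tool(
  deltas="1 0 0 -30 0 0 0;1 0 0 -30 0 0 0;1 0 0 -30 0 0 0;1 0 0 -30 0 0 0;1 0 0 -30 0 0 0",
)

```text
time_s: 7.88
position: [0.3716, 0.3266, 0.3861]
tool_rot: [[0.049, 0.999, 0.0], [0.999, -0.049, 0.0], [0.0, 0.0, -1.0]]
ft_force: [0.8, 0.2, 0.5]
grip_width: 0.085
gripper_force: 0.0
```

>>> servo_tool(
  deltas="1 -19 3 4 -0.013 0.016 0.096;1 -18.5 4.5 3.5 -0.013 0.016 0.096;1 -18 6.5 3.5 -0.013 0.016 0.096;1 -17.5 8 3 -0.013 0.016 0.096;1 -16.5 9.5 3 -0.013 0.016 0.096;1 -16 11 3 -0.013 0.016 0.096;1 -14.5 12.5 3 -0.013 0.016 0.096;1 -13.5 14 3 -0.013 0.016 0.096",
)

```text
time_s: 8.55
position: [0.3873, 0.1741, 0.353]
tool_rot: [[0.722, 0.676, 0.145], [0.674, -0.735, 0.07], [0.154, 0.047, -0.987]]
ft_force: [-0.0, 0.3, 0.3]
grip_width: 0.0855
gripper_force: 0.0
```

>>> servo_tool(
  deltas="1 -12 15 3 -0.013 0.016 0.096;1 -10.5 16 3 -0.013 0.016 0.096;1 -9 17 3 -0.013 0.016 0.096;1 -7.5 18 3 -0.013 0.016 0.096;1 -5.5 18.5 3 -0.013 0.016 0.096;1 -4 19 3 -0.013 0.016 0.096",
)

```text
time_s: 9.05
position: [0.3996, 0.06, 0.3296]
tool_rot: [[0.951, 0.163, 0.262], [0.158, -0.987, 0.042], [0.265, 0.001, -0.964]]
ft_force: [1.2, 1.1, -0.3]
grip_width: 0.0854
gripper_force: 0.0
```

Run:
```python
from h import *
o=env.observe();print(o["time_s"],o["q"],o["position"],o["tool_rot"])
T=tool(-13,45); z=T[:,2]; G=np.array([.501,-.119,.045])+.019*z
plan(G-.1*z,T,8)
```

```text
9.05 [-12.0672  -4.3143  91.8545   5.6309  78.1288  68.0543] [0.3996 0.06   0.3296] [[ 0.9512  0.1634  0.2619]
 [ 0.1578 -0.9866  0.0422]
 [ 0.2653  0.0012 -0.9642]]
len 0.285 turn 0.65 end [ 0.4452 -0.1061  0.1023] per row mm 35.7 rad 0.081
1 -5.4 21.4 28 -0.025 0.064 0.043;1 -6.3 20.9 28.2 -0.025 0.064 0.043;1 -7.2 20.5 28.2 -0.025 0.064 0.043;1 -8.1 20.2 28.3 -0.025 0.064 0.043;1 -9.1 19.8 28.2 -0.025 0.064 0.043;1 -10 19.5 28.1 -0.025 0.064 0.043;1 -11 19.2 27.9 -0.025 0.064 0.043;1 -11.9 19.1 27.7 -0.025 0.064 0.043
```

>>> servo_tool(
  deltas="1 -5.5 21.5 28 -0.025 0.064 0.043;1 -6.5 21 28 -0.025 0.064 0.043;1 -7 20.5 28 -0.025 0.064 0.043;1 -8 20 28 -0.025 0.064 0.043;1 -9 20 28 -0.025 0.064 0.043;1 -10 19.5 28 -0.025 0.064 0.043;1 -11 19 28 -0.025 0.064 0.043;1 -12 19 28 -0.025 0.064 0.043",
)

```text
time_s: 9.72
position: [0.4431, -0.0583, 0.1548]
tool_rot: [[0.764, -0.105, 0.636], [-0.088, -0.994, -0.058], [0.639, -0.011, -0.769]]
ft_force: [0.5, -0.1, 0.8]
grip_width: 0.0856
gripper_force: 0.0
```

Run:
```python
from h import *
p=env.get_image("wrist");save(p,"w2.png")
s=env.spot_point("jar_red",p)[:2]; print([(a["uv"],a["conf"],onz(p,a["uv"],0.)) for a in s]); print(env.spot_in("jar_red",p)[:1])
o=env.observe();print(o["time_s"],o["q"],o["position"],o["tool_rot"])
T=tool(-13,45); z=T[:,2]; G=np.array([.501,-.119,.045])+.019*z
plan(G,T,6)
```

```text
[([373.1, 228.6], 0.83, array([ 0.4993, -0.1182, -0.    ]))]
[{'bbox': [385.1, 213.9, 62.9, 72.9], 'conf': 0.86}]
9.8667 [-33.2665   6.7539 124.7553  55.7756  21.3524  14.7775] [ 0.4433 -0.0576  0.1554] [[ 0.7658 -0.1029  0.6348]
 [-0.0869 -0.9946 -0.0564]
 [ 0.6372 -0.012  -0.7706]]
len 0.157 turn 0.16 end [ 0.5141 -0.122   0.0316] per row mm 26.1 rad 0.026
1 -3.2 9.7 24 -0.015 0.016 0.014;1 -3.4 9.4 24.1 -0.015 0.016 0.014;1 -3.7 9.1 24.2 -0.015 0.016 0.014;1 -4 8.8 24.2 -0.015 0.016 0.014;1 -4.2 8.5 24.3 -0.015 0.016 0.014;1 -4.5 8.1 24.4 -0.015 0.016 0.014
```

View pics/w2.png

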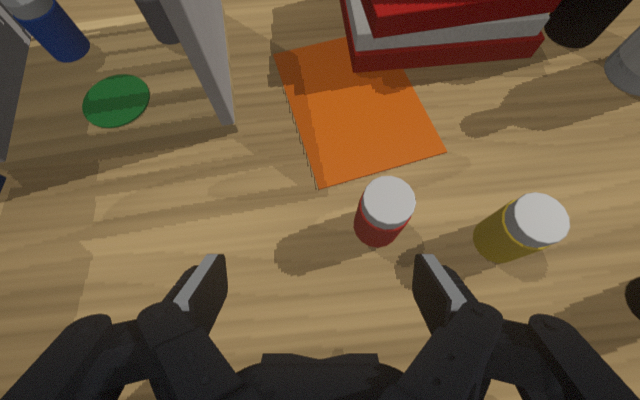

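The red jar is at (385,214), between the fingers' reach and clear of the yellow jar at (525,228). Its base is confirmed at (0.499, -0.118). However, q5 is near its singular range, so I'll fit the kinematics to pick a better tilt.

```bash
cat > k.py <<'E'
from h import *
from scipy.optimize import least_squares
def fk(q,L):
    a=lambda ax,d:R.from_euler(ax,d,degrees=True)
    b=a('z',q[0]); A=b*a('y',q[1]); B=A*a('y',q[2]); E=B*a('z',q[3])*a('y',q[4])*a('z',q[5]+90)
    p=b.apply([L[0],0,L[1]])+A.apply([0,0,L[2]])+B.apply([L[3],0,L[4]])+E.apply([0,0,L[5]])
    return p,E.as_matrix()
obs=[([51.0899,21.8062,74.3343,-.0005,83.8587,-12.3383],[.246,.4919,.2313]),
([-12.0672,-4.3143,91.8545,5.6309,78.1288,68.0543],[.3996,.06,.3296]),
([-33.2665,6.7539,124.7553,55.7756,21.3524,14.7775],[.4433,-.0576,.1554])]
lo=[-178.18,-50.72,12.68,-81.47,9.98,-165.26];hi=[178.18,133.34,142.11,261.47,163.14,165.26]
f=least_squares(lambda L:np.concatenate([fk(q,L)[0]-p for q,p in obs]+[1e-3*(L-[0,.3,.3,0,.3,.25])]),[0,.3,.3,0,.3,.25]); L=f.x
def ik(p,Rt,q0):
    r=least_squares(lambda q:np.concatenate([(fk(q,L)[0]-p)*10,(fk(q,L)[1]-Rt).ravel()]),np.clip(q0,np.array(lo)+.1,np.array(hi)-.1),bounds=(lo,hi),x_scale=50)
    return r.x,r.cost
E
python3 - <<'E'
from k import *
print(L,f.cost)
for q,p in obs: print(fk(q,L)[0]-p); 
print(fk(obs[1][0],L)[1],fk(obs[2][0],L)[1])
for nm,P0 in (("jar",[.500,-.1185,.045]),("mat",[.676,.156,.063])):
  for pt in (45,50,55,60):
    for h in ((-50,-30,-13,15,40) if nm=="jar" else (-15,5,13,30)):
      T=tool(h,pt); best=min((ik(np.array(P0)+.019*T[:,2],T,q0) for q0 in ([-13 if nm=="jar" else 13,10,115,0,40,90],[0,10,115,60,40,40],[0,10,115,-60,40,120])),key=lambda r:r[1])
      print(nm,pt,h,best[0].round(0),"%.1e"%best[1])
E
```

```text
[-0.296   0.4641  0.8078  0.2874  0.5604  0.6722] 0.011038241726288409
[ 0.0872 -0.0791 -0.0351]
[-0.0129 -0.0767  0.0288]
[0.0069 0.0043 0.0063]
[[ 0.9512  0.1634  0.2619]
 [ 0.1578 -0.9866  0.0422]
 [ 0.2653  0.0012 -0.9642]] [[ 0.7658 -0.1029  0.6348]
 [-0.0869 -0.9946 -0.0564]
 [ 0.6372 -0.012  -0.7706]]
jar 45 -50 [  8.  22. 107. -32.  35. 165.] 1.3e-01
jar 45 -30 [  33.   33.  124.  261.   36. -118.] 8.8e-03
jar 45 -13 [-16.  35. 128. 175.  28. -88.] 1.7e-29
jar 45 15 [-77.  34. 111.  59.  56. -46.] 4.9e-30
jar 45 40 [-71.  39.  93.  44.  74. -43.] 8.5e-30
jar 50 -50 [  9.  23. 105. -30.  39. 165.] 8.2e-02
jar 50 -30 [  21.   30.  123.  261.   27. -129.] 8.3e-03
jar 50 -13 [-15.  28. 124. 174.  12. -86.] 3.5e-30
jar 50 15 [-67.  30. 110.  57.  50. -35.] 1.3e-28
jar 50 40 [-65.  36.  94.  41.  69. -37.] 4.7e-30
jar 55 -50 [ 10.  23. 103. -29.  42. 165.] 4.4e-02
jar 55 -30 [  8.  23. 113. -45.  24. 165.] 6.2e-03
jar 55 -13 [-25.  24. 119.  70.  10.  10.] 1.7e-03
jar 55 15 [-57.  27. 109.  51.  45. -20.] 6.2e-30
jar 55 40 [-59.  33.  94.  38.  66. -30.] 9.8e-31
jar 60 -50 [ 10.  2
[... 327 characters left out ...]
44.] 7.0e-26
mat 45 13 [ 13.  33. 112. 180.  10. -90.] 4.2e-05
mat 45 30 [-15.  33. 107.  82.  30. -26.] 1.5e-28
mat 50 -15 [ 34.  29.  95. -40.  38. 165.] 1.7e-02
mat 50 5 [ 24.  29. 106. -61.  14. 165.] 1.0e-04
mat 50 13 [ 13.  28. 105.   0.  10.  90.] 2.5e-03
mat 50 30 [-10.  31. 104.  63.  27.  -3.] 1.4e-28
mat 55 -15 [ 35.  30.  94. -38.  40. 165.] 2.6e-03
mat 55 5 [ 22.  28. 102. -31.  19. 134.] 2.3e-30
mat 55 13 [ 13.  28. 103.   0.  15.  90.] 1.8e-28
mat 55 30 [ -5.  29. 100.  43.  29.  20.] 9.5e-28
mat 60 -15 [ 34.  30.  92. -33.  43. 160.] 3.9e-30
mat 60 5 [ 20.  27.  97. -16.  27. 118.] 2.0e-27
mat 60 13 [13. 27. 98.  0. 25. 90.] 3.1e-24
mat 60 30 [-1. 28. 95. 28. 33. 39.] 9.2e-29
```

```bash
python3 - <<'E'
s=open('k.py').read()
s=s.replace("a('z',q[5]+90)\n","a('z',q[5]+90); W=B*a('z',q[3])\n").replace("b.apply([L[0],0,L[1]])","b.apply([L[0],L[6],L[1]])").replace("+E.apply","+W.apply([L[8],L[7],0])+E.apply")
s=s.replace("[0,.3,.3,0,.3,.25]","L0").replace("f=least","L0=np.array([0,.3,.35,0,.35,.25,.1,0,0]);f=least").replace("1e-3*(L-L0)","1e-4*(L-L0)")
open('k.py','w').write(s)
E
python3 - <<'E'
from k import *
import itertools
for mask in ([1,1,1,1,1,1,1,0,0],[1,1,1,1,1,1,0,1,0],[1,1,1,0,1,1,1,1,0],[1,1,1,0,1,1,0,1,1],[0,1,1,0,1,1,1,0,0],[0,1,1,0,1,1,0,1,0],[0,1,1,0,1,1,0,1,1]):
    m=np.array(mask)
    g=least_squares(lambda x:np.concatenate([fk(q,x*m)[0]-p for q,p in obs]+[1e-5*(x-L0)]),L0)
    print(mask,(g.x*m).round(4),"%.1e"%g.cost)
E
```

```text
[1, 1, 1, 1, 1, 1, 1, 0, 0] [0.     0.1302 0.537  0.103  0.3508 0.2575 0.1175 0.     0.    ] 2.7e-09
[1, 1, 1, 1, 1, 1, 0, 1, 0] [-0.2062  0.2732  0.6274  0.2094  0.5307  0.386   0.      0.1127  0.    ] 7.7e-04
[1, 1, 1, 0, 1, 1, 1, 1, 0] [ 0.1365 -0.0026  0.4551 -0.      0.2321  0.1435  0.1837 -0.06    0.    ] 4.2e-04
[1, 1, 1, 0, 1, 1, 0, 1, 1] [-0.0763  0.0714  0.4483  0.      0.4609  0.1022  0.      0.1193  0.1151] 8.5e-05
[0, 1, 1, 0, 1, 1, 1, 0, 0] [0.     0.0169 0.4976 0.     0.3445 0.1962 0.1256 0.     0.    ] 1.1e-03
[0, 1, 1, 0, 1, 1, 0, 1, 0] [ 0.     -0.0067  0.4091  0.      0.3667  0.1051  0.      0.1343  0.    ] 5.8e-03
[0, 1, 1, 0, 1, 1, 0, 1, 1] [ 0.      0.0549  0.3996 -0.      0.4059  0.044   0.      0.122   0.119 ] 4.9e-04
```

```bash
cat >> k.py <<'E'
L=np.array([0,.1302,.537,.103,.3508,.2575,.1175,0,0])
seeds=[[a,b,115,c,40,d] for a,b in((-25,10),(0,20)) for c,d in((0,90),(60,40),(-60,130),(180,-90))]
def best(P,T): return min((ik(P,T,s) for s in seeds),key=lambda r:r[1]+(1e-6 if r[0][4]<20 else 0))
E
python3 - <<'E'
from k import *
for nm,P0 in (("jar",[.500,-.1185,.045]),("mat",[.676,.156,.063])):
  for pt in (40,50,60):
    for h in ((-50,-30,-10,15,40) if nm=="jar" else (-15,0,13,30)):
      T=tool(h,pt); b=best(np.array(P0)+.019*T[:,2],T)
      print(nm,pt,h,b[0].round(0),"%.0e"%b[1])
E
```

```text
jar 40 -50 [ -15.   37.  120.  234.   33. -115.] 4e-30
jar 40 -30 [-25.  36. 127. 188.  33. -93.] 1e-30
jar 40 -10 [-36.  36. 129. 146.  37. -79.] 3e-31
jar 40 15 [-46.  36. 123. 100.  43. -63.] 8e-31
jar 40 40 [-49.  38. 112.  68.  56. -53.] 6e-30
jar 50 -50 [ -17.   33.  116.  259.   21. -142.] 4e-19
jar 50 -30 [ -25.   32.  121.  194.   13. -100.] 1e-27
jar 50 -10 [-34.  31. 123. 127.  19. -57.] 5e-29
jar 50 15 [-42.  32. 119.  83.  33. -41.] 3e-30
jar 50 40 [-45.  34. 110.  58.  49. -40.] 2e-30
jar 60 -50 [-20.  31. 111. -50.  19. 165.] 1e-04
jar 60 -30 [-25.  29. 113. -19.  10. 113.] 2e-03
jar 60 -10 [-32.  29. 116.  59.  12.  12.] 2e-30
jar 60 15 [-38.  30. 113.  56.  29. -11.] 3e-30
jar 60 40 [-41.  32. 107.  44.  45. -24.] 2e-30
mat 40 -15 [  10.   41.   94.  261.   19. -155.] 4e-05
mat 40 0 [   5.   40.   98.  202.   10. -109.] 4e-04
mat 40 13 [ -0.  39.  99. 125.  12. -45.] 6e-24
mat 40 30 [ -6.  40.  97.  92.  27. -27.] 1e-30
mat 50 -15 [  8.  39.  89. -48.  20. 154.] 5e-30
mat 50 0 [  4.  38.  92. -16.  10. 109.] 1e-08
mat 50 13 [ 0. 38. 93. 40. 13. 41.] 6e-24
mat 50 30 [-4. 39. 92. 56. 26.  9.] 9e-30
mat 60 -15 [  7.  39.  83. -21.  31. 128.] 7e-30
mat 60 0 [ 4. 38. 86. -4. 26. 97.] 1e-28
mat 60 13 [ 1. 38. 86. 13. 27. 68.] 3e-30
mat 60 30 [-2. 39. 85. 29. 34. 37.] 1e-30
```

```bash
cat >> k.py <<'E'
def chk(p1,R1,n,g=1,start=None,q=None):
    o=env.observe(); p0,R0=(o["position"],o["tool_rot"]) if start is None else start
    q=o["q"] if q is None else q; w=R.from_matrix(R0.T@R1).as_rotvec(); mx=0;c=0;m5=99
    for k in range(1,n+1):
        qn,e=ik(p0+(p1-p0)*k/n,R0@R.from_rotvec(w*k/n).as_matrix(),q); mx=np.maximum(mx,abs(qn-q)); c=max(c,e); q=qn; m5=min(m5,q[4])
    print("maxstep",mx.round(1),"of 8 8 10.5.. cost %.0e"%c,"min q5",round(m5),"q end",q.round(0)); return plan(p1,R1,n,g,start),q
E
python3 - <<'E'
from k import *
T=tool(20,50); z=T[:,2]; G=np.array([.500,-.1185,.045])+.019*z
print(G)
s,q=chk(G-.1*z,T,8)
chk(G,T,5,start=s,q=q)
E
```

```text
[ 0.5115 -0.1143  0.0304]
maxstep [3.4 1.8 1.4 4.6 3.4 9.9] of 8 8 10.5.. cost 8e-21 min q5 25 q end [-53.  20. 119.  60.  45. -28.]
len 0.093 turn 0.45 end [ 0.4511 -0.1363  0.1071] per row mm 11.6 rad 0.057
1 -2.3 9.8 5.8 0.035 0.001 -0.044;1 -2.6 9.8 5.5 0.035 0.001 -0.044;1 -3.2 9.9 5.2 0.035 0.001 -0.044;1 -3.5 10 4.7 0.035 0.001 -0.044;1 -4.1 9.9 4.5 0.035 0.001 -0.044;1 -4.4 9.9 4.1 0.035 0.001 -0.044;1 -4.9 9.8 3.7 0.035 0.001 -0.044;1 -5.3 9.7 3.4 0.035 0.001 -0.044
maxstep [2.  2.7 0.8 3.6 2.4 2.6] of 8 8 10.5.. cost 1e-18 min q5 36 q end [-43.  33. 117.  77.  36. -40.]
len 0.100 turn 0.00 end [ 0.5115 -0.1143  0.0304] per row mm 20.0 rad 0.001
1 -0.1 -0 20 0 -0.001 -0;1 -0 -0 20 0 -0.001 -0;1 -0.1 -0.1 20 0 -0.001 -0;1 -0 0 20 0 -0.001 -0;1 -0 0 20 0 -0.001 -0
```

>>> servo_tool(
  deltas="1 -2.5 10 6 0.035 0.001 -0.044;1 -2.5 10 5.5 0.035 0.001 -0.044;1 -3 10 5 0.035 0.001 -0.044;1 -3.5 10 4.5 0.035 0.001 -0.044;1 -4 10 4.5 0.035 0.001 -0.044;1 -4.5 10 4 0.035 0.001 -0.044;1 -5 10 3.5 0.035 0.001 -0.044;1 -5.5 9.5 3.5 0.035 0.001 -0.044",
)

```text
time_s: 10.53
position: [0.4508, -0.1373, 0.108]
tool_rot: [[0.718, 0.344, 0.605], [0.264, -0.939, 0.222], [0.645, 0.001, -0.764]]
ft_force: [-0.3, -0.9, 0.3]
grip_width: 0.0857
gripper_force: 0.0
```

Run:
```python
from k import *
T=tool(20,50); z=T[:,2]; G=np.array([.500,-.1185,.045])+.019*z
o=env.observe();print(o["time_s"],o["q"],o["position"],o["tool_rot"][:,2])
p=env.get_image("wrist");print([(a["uv"],a["conf"],onz(p,a["uv"],0.)) for a in env.spot_point("jar_red",p)[:2]])
chk(G,T,6)
```

```text
10.5333 [-52.8145  19.4836 119.2548  59.5814  45.6059 -28.154 ] [ 0.4508 -0.1373  0.108 ] [ 0.6054  0.2215 -0.7645]
[([321.0, 222.1], 0.95, array([ 0.5031, -0.121 ,  0.    ]))]
maxstep [1.8 2.2 0.6 3.  2.  2.1] of 8 8 10.5.. cost 3e-19 min q5 36 q end [-43.  33. 117.  77.  36. -40.]
len 0.101 turn 0.00 end [ 0.5114 -0.1143  0.0304] per row mm 16.8 rad 0.001
1 -0 -0.4 16.8 0 -0 -0;1 -0.1 -0.5 16.8 0 -0 -0;1 -0 -0.4 16.8 0 -0 -0;1 -0.1 -0.5 16.8 0 -0 -0;1 -0 -0.4 16.8 0 -0 -0;1 -0.1 -0.5 16.8 0 -0 -0
```

>>> servo_tool(
  deltas="1 0 -0.2 17 0 0 0;1 0 -0.2 17 0 0 0;1 0 -0.2 17 0 0 0;1 0 -0.2 17 0 0 0;1 0 -0.2 17 0 0 0;1 0 0 17 0 0 0;1 0 0 0 0 0 0",
)

```text
time_s: 11.22
position: [0.5135, -0.1117, 0.0292]
tool_rot: [[0.718, 0.343, 0.606], [0.261, -0.939, 0.222], [0.646, -0.001, -0.764]]
ft_force: [-1.5, 0.5, 0.7]
grip_width: 0.0855
gripper_force: 0.0
```

>>> servo_tool(
  deltas="0 0 0 0 0 0 0;0 0 0 0 0 0 0;0 0 0 0 0 0 0;0 0 0 0 0 0 0;0 0 0 0 0 0 0;0 0 0 0 0 0 0",
  newtons=30,
)

```text
time_s: 11.72
position: [0.5129, -0.1138, 0.031]
tool_rot: [[0.716, 0.34, 0.61], [0.26, -0.94, 0.219], [0.648, 0.002, -0.762]]
ft_force: [-3.5, -0.7, 7.8]
grip_width: 0.045
gripper_force: 30.3
```

Run:
```python
from k import *
o=env.observe();print(o["time_s"],o["q"].round(1),o["position"],o["tool_rot"][:,2])
p=env.get_image("side");save(p,"s1.png")
p=env.get_image("wrist");save(p,"w3.png")
a=cv2.imread("pics/s1.png")[50:350,150:550];b=cv2.imread("pics/w3.png")
cv2.imwrite("pics/c1.png",np.hstack([a,cv2.resize(b,(400,300))]))
```

```text
11.7167 [-42.9  32.7 117.2  77.8  36.1 -41. ] [ 0.5129 -0.1138  0.031 ] [ 0.6095  0.2192 -0.7619]
```

View pics/c1.png

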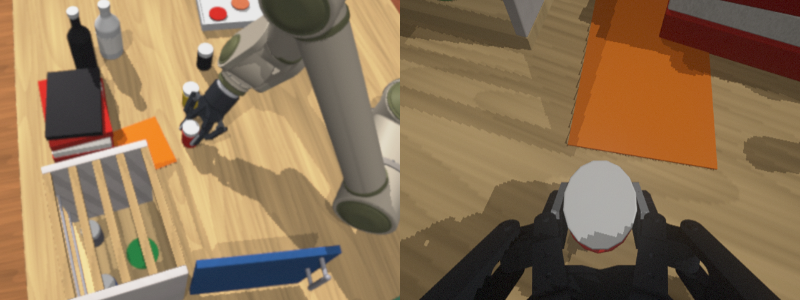

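The jar is held squarely: its lid sits centred between the pads at (600,200) in the right half. The door is wide open, with the blue panel at (265,268) in the left half. Next I'll plan the carry.

Run:
```python
from k import *
o=env.observe(); p0,R0=o["position"],o["tool_rot"]
R1=R.from_euler('z',8,degrees=True).as_matrix()@R0
J=p0-.019*R0[:,2]
up=p0+[0,0,.07]
s,q=chk(up,R0,4,0)
V=np.array([.51,.10,J[2]+.05])+.019*R1[:,2]
s,q=chk(V,R1,11,0,s,q)
M=np.array([.676,.156,J[2]+.035])+.019*R1[:,2]
s,q=chk(M,R1,9,0,s,q)
```

```text
maxstep [0.  2.5 1.1 4.2 1.4 5.2] of 8 8 10.5.. cost 2e-28 min q5 37 q end [-43.  23. 114.  62.  41. -21.]
len 0.070 turn 0.00 end [ 0.5129 -0.1139  0.1009] per row mm 17.5 rad 0.0
0 11.3 0 -13.3 0 0 0;0 11.4 0.1 -13.4 0 0 0;0 11.3 -0 -13.3 0 0 0;0 11.3 0 -13.3 0 0 0
maxstep [2.9 0.4 1.  1.7 1.3 0.5] of 8 8 10.5.. cost 3e-26 min q5 26 q end [-14.  25. 118.  80.  26. -23.]
len 0.221 turn 0.14 end [0.5209 0.1057 0.081 ] per row mm 20.1 rad 0.013
0 4.5 -18.5 6.2 0.008 0 -0.01;0 4.8 -18.5 6.3 0.008 0 -0.01;0 4.9 -18.3 6.5 0.008 0 -0.01;0 5.1 -18.2 6.7 0.008 0 -0.01;0 5.2 -18.1 6.8 0.008 0 -0.01;0 5.5 -18.1 6.9 0.008 0 -0.01;0 5.6 -17.9 7.1 0.008 0 -0.01;0 5.8 -17.8 7.2 0.008 0 -0.01
0 6 -17.6 7.4 0.008 0 -0.01;0 6.2 -17.6 7.5 0.008 0 -0.01;0 6.3 -17.4 7.6 0.008 0 -0.01
maxstep [1.7 1.4 3.1 3.3 0.8 4.4] of 8 8 10.5.. cost 3e-24 min q5 24 q end [-4. 37. 92. 53. 25. 15.]
len 0.176 turn 0.00 end [0.6869 0.1618 0.066 ] per row mm 19.5 rad 0.0
0 13.6 3.1 13.7 0 0 0;0 13.5 3.2 13.7 0 0 0;0 13.6 3.1 13.8 0 0 0;0 13.5 3.1 13.7 0 0 0;0 13.6 3.2 13.7 0 0 0;0 13.5 3.1 13.7 0 0 0;0 13.6 3.2 13.7 0 0 0;0 13.5 3.1 13.8 0 0 0
0 13.6 3.1 13.7 0 0 0
```

>>> servo_tool(
  deltas="0 11.3 0 -13.3 0 0 0;0 11.3 0 -13.3 0 0 0;0 11.3 0 -13.3 0 0 0;0 11.3 0 -13.3 0 0 0;0 0 0 0 0 0 0",
)

```text
time_s: 12.23
position: [0.5134, -0.1142, 0.1026]
tool_rot: [[0.715, 0.34, 0.611], [0.262, -0.94, 0.217], [0.648, 0.005, -0.761]]
ft_force: [-0.6, -0.8, -1.0]
grip_width: 0.0448
gripper_force: 32.0
```

>>> servo_tool(
  deltas="0 4.5 -18.5 6.2 0.008 0 -0.01;0 4.8 -18.5 6.3 0.008 0 -0.01;0 4.9 -18.3 6.5 0.008 0 -0.01;0 5.1 -18.2 6.7 0.008 0 -0.01;0 5.2 -18.1 6.8 0.008 0 -0.01;0 5.5 -18.1 6.9 0.008 0 -0.01;0 5.6 -17.9 7.1 0.008 0 -0.01;0 5.8 -17.8 7.2 0.008 0 -0.01",
)

```text
time_s: 12.9
position: [0.5181, 0.0469, 0.0846]
tool_rot: [[0.687, 0.435, 0.583], [0.334, -0.9, 0.278], [0.646, 0.003, -0.764]]
ft_force: [0.3, -0.0, -0.6]
grip_width: 0.0449
gripper_force: 32.0
```

>>> servo_tool(
  deltas="0 6 -17.6 7.4 0.008 0 -0.01;0 6.2 -17.6 7.5 0.008 0 -0.01;0 6.3 -17.4 7.6 0.008 0 -0.01;0 0 0 0 0 0 0",
)

```text
time_s: 13.23
position: [0.5196, 0.1086, 0.0789]
tool_rot: [[0.672, 0.472, 0.57], [0.363, -0.881, 0.302], [0.645, 0.003, -0.764]]
ft_force: [-1.0, 0.4, -2.5]
grip_width: 0.0447
gripper_force: 32.0
```

Run:
```python
from k import *
o=env.observe(); p0,R0=o["position"],o["tool_rot"]
print(o["time_s"],o["q"].round(1),p0,R0,o["grip_width"])
p=env.get_image("wrist");save(p,"w4.png")
for n,zz in(("mat",.015),("jar_grey",.015),("jar_blue",.015),("cupboard",0)): print(n,[(a["uv"],a["conf"],onz(p,a["uv"],zz)) for a in env.spot_point(n,p)[:1]])
p=env.get_image("scene")
print("jar",[(a["uv"],a["conf"],onz(p,a["uv"],.05)) for a in env.spot_point("jar_red",p)[:1]])
```

```text
13.2333 [-13.6  24.8 118.   79.9  25.8 -23.2] [0.5196 0.1086 0.0789] [[ 0.6723  0.4723  0.57  ]
 [ 0.3628 -0.8814  0.3025]
 [ 0.6453  0.0034 -0.7639]] 0.044723037264203035
mat [([358.6, 90.4], 0.85, array([0.679 , 0.1531, 0.015 ]))]
jar_grey [([457.8, 32.9], 0.9, array([0.7879, 0.0989, 0.015 ]))]
jar_blue [([332.6, 2.9], 0.95, array([0.7679, 0.2246, 0.015 ]))]
cupboard [([372.7, 71.7], 0.75, array([ 0.7189,  0.1551, -0.    ]))]
jar [([258.3, 216.9], 0.69, array([ 0.5265, -0.2268,  0.05  ]))]
```

View pics/w4.png

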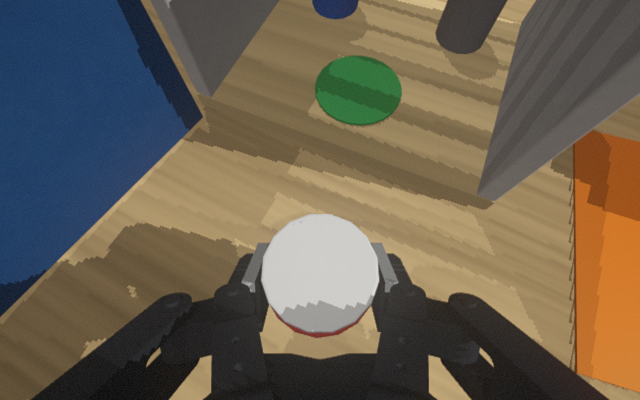

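The wrist view shows the mat at (358,90), clear ahead of the held jar at (320,272). The blue jar (335,5) and grey jar (460,30) are behind it. I'll insert the jar now.

Run:
```python
from k import *
o=env.observe(); p0,R0=o["position"],o["tool_rot"]
M=np.array([.677,.155,.046+.034])+.019*R0[:,2]
s,q=chk(M,R0,10,0)
print(R0.T@[0,0,-.001])
```

```text
maxstep [1.4 1.3 2.8 3.  0.6 4. ] of 8 8 10.5.. cost 2e-25 min q5 24 q end [-4. 37. 91. 52. 25. 15.]
len 0.176 turn 0.00 end [0.6879 0.1607 0.0655] per row mm 17.6 rad 0.0
0 12.3 2.9 12.3 0 0 0;0 12.3 2.9 12.3 0 0 0;0 12.3 2.9 12.3 0 0 0;0 12.3 2.9 12.3 0 0 0;0 12.3 2.9 12.4 0 0 0;0 12.3 2.9 12.3 0 0 0;0 12.3 2.9 12.3 0 0 0;0 12.3 2.9 12.3 0 0 0
0 12.3 2.9 12.3 0 0 0;0 12.3 2.9 12.3 0 0 0
[-0.0006 -0.      0.0008]
```

>>> servo_tool(
  deltas="0 12.3 2.9 12.3 0 0 0;0 12.3 2.9 12.3 0 0 0;0 12.3 2.9 12.3 0 0 0;0 12.3 2.9 12.3 0 0 0;0 12.3 2.9 12.3 0 0 0",
)

```text
time_s: 14.0
position: [0.6051, 0.1336, 0.0726]
tool_rot: [[0.673, 0.468, 0.573], [0.36, -0.884, 0.3], [0.646, 0.005, -0.763]]
ft_force: [-0.1, 0.3, -1.0]
grip_width: 0.045
gripper_force: 32.0
```

>>> servo_tool(
  deltas="0 12.3 2.9 12.3 0 0 0;0 12.3 2.9 12.3 0 0 0;0 12.3 2.9 12.3 0 0 0;0 12.3 2.9 12.3 0 0 0;0 12.3 2.9 12.3 0 0 0;0 0 0 0 0 0 0",
)

```text
time_s: 14.5
position: [0.6899, 0.1616, 0.0656]
tool_rot: [[0.671, 0.469, 0.574], [0.36, -0.883, 0.3], [0.648, 0.006, -0.762]]
ft_force: [-0.3, -1.3, -0.3]
grip_width: 0.0446
gripper_force: 31.9
```

>>> servo_tool(
  deltas="0 -2 0 2.3 0 0 0;0 -2 0 2.3 0 0 0;0 -2 0 2.3 0 0 0;0 0 0 0 0 0 0;0 0 0 0 0 0 0",
)

```text
time_s: 14.92
position: [0.6871, 0.1615, 0.0562]
tool_rot: [[0.673, 0.469, 0.572], [0.36, -0.883, 0.3], [0.646, 0.004, -0.763]]
ft_force: [0.9, -0.2, -1.1]
grip_width: 0.0448
gripper_force: 31.9
```

>>> servo_tool(
  deltas="0 -0.65 0 0.76 0 0 0;0 -0.65 0 0.76 0 0 0;0 -0.65 0 0.76 0 0 0;0 -0.65 0 0.76 0 0 0;0 -0.65 0 0.76 0 0 0;0 0 0 0 0 0 0;0 0 0 0 0 0 0",
)

```text
time_s: 15.5
position: [0.6875, 0.1617, 0.0514]
tool_rot: [[0.672, 0.469, 0.573], [0.361, -0.883, 0.3], [0.647, 0.005, -0.763]]
ft_force: [0.3, -0.2, -1.9]
grip_width: 0.0447
gripper_force: 31.9
```

>>> servo_tool(
  deltas="0 -0.65 0 0.76 0 0 0;0 0 0 0 0 0 0;0 0 0 0 0 0 0",
)

```text
time_s: 15.75
position: [0.6875, 0.1617, 0.0505]
tool_rot: [[0.672, 0.469, 0.573], [0.361, -0.883, 0.3], [0.647, 0.005, -0.763]]
ft_force: [1.0, 0.5, -0.7]
grip_width: 0.045
gripper_force: 31.9
```

>>> servo_tool(
  deltas="0 -0.65 0 0.76 0 0 0;0 0 0 0 0 0 0;0 0 0 0 0 0 0",
)

```text
time_s: 16.0
position: [0.6875, 0.1616, 0.0494]
tool_rot: [[0.672, 0.469, 0.573], [0.361, -0.883, 0.3], [0.646, 0.005, -0.763]]
ft_force: [0.2, 0.1, -0.8]
grip_width: 0.0449
gripper_force: 31.9
```

>>> servo_tool(
  deltas="0 -0.65 0 0.76 0 0 0;0 0 0 0 0 0 0;0 0 0 0 0 0 0",
)

```text
time_s: 16.25
position: [0.6878, 0.1617, 0.0491]
tool_rot: [[0.672, 0.469, 0.573], [0.361, -0.883, 0.3], [0.647, 0.005, -0.762]]
ft_force: [-1.1, -0.2, 3.4]
grip_width: 0.0446
gripper_force: 32.4
```

>>> servo_tool(
  deltas="0.65 0 0 0 0 0 0;0.8 0 0 0 0 0 0;1 0 0 0 0 0 0;1 0 0 0 0 0 0;1 0 0 0 0 0 0;1 0 0 0 0 0 0",
)

```text
time_s: 16.75
position: [0.6875, 0.1616, 0.0484]
tool_rot: [[0.672, 0.469, 0.573], [0.361, -0.883, 0.3], [0.646, 0.005, -0.763]]
ft_force: [-0.2, -0.8, 0.0]
grip_width: 0.0856
gripper_force: 0.0
```

>>> servo_tool(
  deltas="1 0 0 -6 0 0 0;1 0 0 -10 0 0 0;1 0 0 -16 0 0 0;1 0 0 -20 0 0 0;1 0 0 -20 0 0 0;1 0 0 -20 0 0 0;1 0 0 -20 0 0 0;1 0 0 0 0 0 0",
)

```text
time_s: 17.42
position: [0.6225, 0.1272, 0.1374]
tool_rot: [[0.67, 0.469, 0.576], [0.361, -0.883, 0.299], [0.649, 0.007, -0.761]]
ft_force: [0.9, -0.5, 0.1]
grip_width: 0.0854
gripper_force: 0.0
```

Run:
```python
from k import *
o=env.observe(); p0,R0=o["position"],o["tool_rot"]
print(o["time_s"],o["q"].round(1),p0,o["ft_force"])
p=env.get_image("wrist");save(p,"w5.png")
for n,zz in(("mat",.015),("jar_red",.018),("jar_grey",.015),("jar_blue",.015)): print(n,[(a["uv"],a["conf"],onz(p,a["uv"],zz)) for a in env.spot_point(n,p)[:1]])
```

```text
17.4167 [-8.2 25.3 98.9 48.6 30.3 16.3] [0.6225 0.1272 0.1374] [ 0.9092 -0.4574  0.1009]
mat [([316.1, 219.3], 0.38, array([0.6775, 0.1574, 0.015 ]))]
jar_red [([316.5, 218.6], 0.65, array([0.6774, 0.1569, 0.018 ]))]
jar_grey [([417.5, 156.0], 0.87, array([0.7855, 0.0987, 0.015 ]))]
jar_blue [([302.5, 119.5], 0.68, array([0.7696, 0.2231, 0.015 ]))]
```

View pics/w5.png

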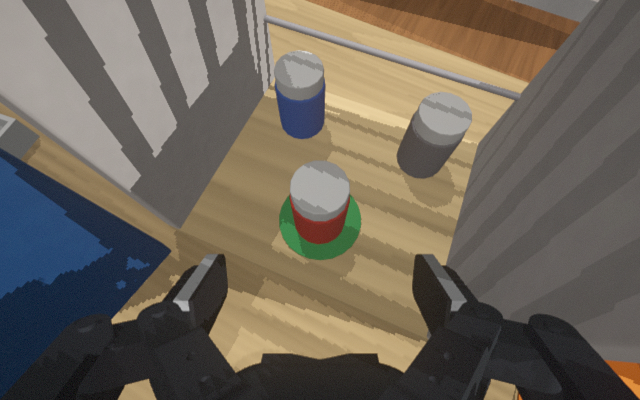

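The red jar stands upright at (320,205), inside the green mat at (318,222). Both back jars are unmoved. Now I'll back out and shut the door.

Run:
```python
from k import *
o=env.observe(); p0,R0=o["position"],o["tool_rot"]
s,q=chk(np.array([.50,.07,.20]),R0,5)
s,q=chk(np.array([.40,.10,.385]),tool(45,75),11,1,s,q)
s,q=chk(np.array([.3765,.327,.385]),tool(87),10,1,s,q)
```

```text
maxstep [3.2 3.7 3.  0.9 3.1 1.7] of 8 8 10.5.. cost 7e-24 min q5 32 q end [-21.   9. 111.  47.  41.  10.]
len 0.152 turn 0.00 end [0.5  0.07 0.2 ] per row mm 30.4 rad 0.0
1 -12.2 -1.3 -27.8 0 0 0;1 -12.2 -1.2 -27.8 0 0 0;1 -12.1 -1.3 -27.8 0 0 0;1 -12.2 -1.2 -27.8 0 0 0;1 -12.2 -1.3 -27.9 0 0 0
maxstep [1.2 2.2 3.  6.5 4.8 5.9] of 8 8 10.5.. cost 2e-18 min q5 45 q end [-11.  -3.  82.  12.  93.  36.]
len 0.212 turn 0.53 end [0.4    0.1    0.3849] per row mm 19.3 rad 0.048
1 5.7 -6.6 -17.2 0.013 -0.04 -0.024;1 5.2 -6.7 -17.4 0.013 -0.04 -0.024;1 4.7 -6.8 -17.4 0.013 -0.04 -0.024;1 4.1 -6.9 -17.6 0.013 -0.04 -0.024;1 3.6 -7.1 -17.6 0.013 -0.04 -0.024;1 3.1 -7.2 -17.6 0.013 -0.04 -0.024;1 2.5 -7.4 -17.7 0.013 -0.04 -0.024;1 2 -7.5 -17.6 0.013 -0.04 -0.024
1 1.5 -7.8 -17.7 0.013 -0.04 -0.024;1 1 -7.9 -17.5 0.013 -0.04 -0.024;1 0.4 -8.1 -17.5 0.013 -0.04 -0.024
maxstep [4.4 2.1 2.8 1.6 1.8 1.3] of 8 8 10.5.. cost 6e-27 min q5 93 q end [ 27.  13.  63.   0. 105.  30.]
len 0.228 turn 0.77 end [0.3765 0.327  0.385 ] per row mm 22.8 rad 0.077
1 13.9 -17.7 3.7 0.009 -0.025 -0.073;1 15.3 -16.6 3.5 0.009 -0.025 -0.073;1 16.5 -15.4 3.2 0.009 -0.025 -0.073;1 17.7 -14.1 2.9 0.009 -0.025 -0.073;1 18.7 -12.8 2.6 0.009 -0.025 -0.073;1 19.7 -11.4 2.2 0.009 -0.025 -0.073;1 20.5 -9.8 1.8 0.009 -0.025 -0.073;1 21.2 -8.4 1.4 0.009 -0.025 -0.073
1 21.8 -6.7 0.9 0.009 -0.025 -0.073;1 22.2 -5.2 0.4 0.009 -0.025 -0.073
```

>>> servo_tool(
  deltas="1 -12 -1.3 -28 0 0 0;1 -12 -1.3 -28 0 0 0;1 -12 -1.3 -28 0 0 0;1 -12 -1.3 -28 0 0 0;1 -12 -1.3 -28 0 0 0",
)

```text
time_s: 18.08
position: [0.4988, 0.0701, 0.2016]
tool_rot: [[0.673, 0.47, 0.571], [0.361, -0.883, 0.301], [0.646, 0.004, -0.764]]
ft_force: [0.6, -0.4, 0.6]
grip_width: 0.0853
gripper_force: 0.0
```

>>> servo_tool(
  deltas="1 5.5 -6.5 -17.5 0.013 -0.04 -0.024;1 5 -6.5 -17.5 0.013 -0.04 -0.024;1 4.5 -7 -17.5 0.013 -0.04 -0.024;1 4 -7 -17.5 0.013 -0.04 -0.024;1 3.5 -7 -17.5 0.013 -0.04 -0.024;1 3 -7 -17.5 0.013 -0.04 -0.024;1 2.5 -7.5 -17.5 0.013 -0.04 -0.024;1 2 -7.5 -17.5 0.013 -0.04 -0.024",
)

```text
time_s: 18.75
position: [0.4261, 0.0916, 0.336]
tool_rot: [[0.704, 0.65, 0.288], [0.608, -0.76, 0.229], [0.368, 0.014, -0.93]]
ft_force: [-0.0, 0.5, 0.3]
grip_width: 0.0852
gripper_force: 0.0
```

>>> servo_tool(
  deltas="1 1.5 -8 -17.5 0.013 -0.04 -0.024;1 1 -8 -17.5 0.013 -0.04 -0.024;1 0.5 -8 -17.5 0.013 -0.04 -0.024;1 14 -17.5 3.5 0.009 -0.025 -0.073;1 15.5 -16.5 3.5 0.009 -0.025 -0.073;1 16.5 -15.5 3 0.009 -0.025 -0.073;1 17.5 -14 3 0.009 -0.025 -0.073;1 18.5 -13 2.5 0.009 -0.025 -0.073",
)

```text
time_s: 19.42
position: [0.3875, 0.2144, 0.3856]
tool_rot: [[0.396, 0.915, 0.074], [0.91, -0.402, 0.105], [0.125, 0.025, -0.992]]
ft_force: [0.6, -0.8, -0.1]
grip_width: 0.0854
gripper_force: 0.0
```

>>> servo_tool(
  deltas="1 19.5 -11.5 2 0.009 -0.025 -0.073;1 20.5 -10 2 0.009 -0.025 -0.073;1 21 -8.5 1.5 0.009 -0.025 -0.073;1 22 -6.5 1 0.009 -0.025 -0.073;1 22 -5 0.5 0.009 -0.025 -0.073;1 0 0 0 0 0 0",
)

```text
time_s: 19.92
position: [0.3753, 0.3298, 0.3842]
tool_rot: [[0.043, 0.999, 0.0], [0.999, -0.043, -0.006], [-0.006, 0.0, -1.0]]
ft_force: [0.8, 0.2, 0.4]
grip_width: 0.0856
gripper_force: 0.0
```

Run:
```python
from k import *
o=env.observe(); p0,R0=o["position"],o["tool_rot"]
print(o["time_s"],o["q"].round(1),p0,R0,o["ft_force"])
p=env.get_image("wrist");save(p,"w6.png")
print([(a["uv"],a["conf"],onz(p,a["uv"],.225)) for a in env.spot_point("door_handle",p)[:1]])
chk(np.array([.3765,.327,.236]),tool(87),7)
```

```text
19.9167 [ 27.9  13.   62.4  -0.3 104.7  30.3] [0.3753 0.3298 0.3842] [[ 0.0431  0.9991  0.0001]
 [ 0.9991 -0.0431 -0.0061]
 [-0.0061  0.0003 -1.    ]] [0.8058 0.1993 0.4199]
[([324.8, 176.3], 0.57, array([0.3814, 0.3301, 0.225 ]))]
maxstep [0.  0.9 3.2 0.1 3.3 0. ] of 8 8 10.5.. cost 1e-28 min q5 82 q end [27. 16. 82.  0. 82. 30.]
len 0.149 turn 0.01 end [0.3765 0.327  0.236 ] per row mm 21.3 rad 0.001
1 0.1 0.1 21.3 0 0.001 0;1 0.1 0.1 21.2 0 0.001 0;1 0 0.1 21.3 0 0.001 0;1 0.1 0 21.2 0 0.001 0;1 -0 0.1 21.3 0 0.001 0;1 -0 0.1 21.3 0 0.001 0;1 -0.1 0.1 21.2 0 0.001 0
```

>>> servo_tool(
  deltas="1 -0.2 0.5 21 0 0.001 0;1 -0.2 0.5 21 0 0.001 0;1 -0.2 0.5 21 0 0.001 0;1 -0.2 0.3 21 0 0.001 0;1 -0.2 0.2 21 0 0.001 0;1 0 0 21 0 0.001 0;1 0 0 21 0 0 0;0 0 0 0 0 0 0",
  newtons=25,
)

```text
time_s: 20.68
position: [0.3769, 0.3233, 0.2355]
tool_rot: [[0.053, 0.999, -0.002], [0.999, -0.053, -0.002], [-0.002, -0.002, -1.0]]
ft_force: [0.5, 0.3, -0.3]
grip_width: 0.0756
gripper_force: 0.0
```

>>> servo_tool(
  deltas="0 0 0 0 0 0 0;0 0 0 0 0 0 0;0 0 0 0 0 0 0;0 0 0 0 0 0 0;0 0 0 0 0 0 0;0 0 0 0 0 0 0",
)

```text
time_s: 21.18
position: [0.3775, 0.3252, 0.2398]
tool_rot: [[0.051, 0.999, 0.004], [0.999, -0.051, 0.002], [0.003, 0.003, -1.0]]
ft_force: [-5.2, 0.8, 6.7]
grip_width: 0.0106
gripper_force: 25.4
```

>>> servo_tool(
  deltas="0 -9 -1.5 0 0 0 -0.04;0 -18 -2.6 0 0 0 -0.08;0 -18 -2.6 0 0 0 -0.08;0 -18 -2.6 0 0 0 -0.08;0 -18 -2.6 0 0 0 -0.08;0 -18 -2.6 0 0 0 -0.08",
)

```text
time_s: 21.68
position: [0.3758, 0.225, 0.2398]
tool_rot: [[-0.384, 0.923, 0.004], [0.924, 0.384, 0.002], [0.0, 0.004, -1.0]]
ft_force: [-0.7, -0.4, 5.1]
grip_width: 0.01
gripper_force: 25.6
```

>>> servo_tool(
  deltas="0 -18 -2.6 0 0 0 -0.08;0 -18 -2.6 0 0 0 -0.08;0 -18 -2.6 0 0 0 -0.08;0 -18 -2.6 0 0 0 -0.08;0 -18 -2.6 0 0 0 -0.08;0 -18 -2.6 0 0 0 -0.08",
)

```text
time_s: 22.18
position: [0.424, 0.1274, 0.2398]
tool_rot: [[-0.766, 0.643, 0.006], [0.643, 0.766, 0.002], [-0.004, 0.006, -1.0]]
ft_force: [5.8, 6.2, 1.0]
grip_width: 0.01
gripper_force: 25.5
```

>>> servo_tool(
  deltas="0 -18 -2.2 0 0 0 -0.08;0 -18 -2.2 0 0 0 -0.08;0 -18 -2.2 0 0 0 -0.08;0 -18 -2.3 0 0 0 -0.08;0 -18 -2.3 0 0 0 -0.08;0 -18 -2.3 0 0 0 -0.08",
)

```text
time_s: 22.68
position: [0.5117, 0.0649, 0.2398]
tool_rot: [[-0.976, 0.216, 0.006], [0.216, 0.976, 0.003], [-0.005, 0.004, -1.0]]
ft_force: [3.0, 9.8, 3.2]
grip_width: 0.0102
gripper_force: 25.7
```

>>> servo_tool(
  deltas="0 -18 -2 0 0 0 -0.08;0 -18 -2 0 0 0 -0.08;0 -13 -1.4 0 0 0 -0.06;0 -4.5 -0.5 0 0 0 -0.02;0 0 0 0 0 0 0",
)

```text
time_s: 23.1
position: [0.5638, 0.0516, 0.2399]
tool_rot: [[-1.0, -0.019, 0.006], [-0.019, 1.0, 0.001], [-0.006, 0.001, -1.0]]
ft_force: [-1.0, 1.7, 4.9]
grip_width: 0.0103
gripper_force: 25.5
```

>>> servo_tool(
  deltas="0 -4.5 -0.6 0 0 0 -0.02;0 -4.5 -0.6 0 0 0 -0.02;0 0 0 0 0 0 0;0 0 0 0 0 0 0",
)

```text
time_s: 23.43
position: [0.5721, 0.0507, 0.2398]
tool_rot: [[-0.998, -0.059, 0.005], [-0.059, 0.998, 0.001], [-0.005, 0.001, -1.0]]
ft_force: [-0.9, 0.6, 5.0]
grip_width: 0.01
gripper_force: 25.5
```

>>> servo_tool(
  deltas="0 -3 -0.3 0 0 0 -0.014;0 -2 -0.2 0 0 0 -0.01;0 0 0 0 0 0 0;0 0 0 0 0 0 0",
)

```text
time_s: 23.77
position: [0.5771, 0.0503, 0.2398]
tool_rot: [[-0.997, -0.083, 0.005], [-0.083, 0.997, 0.001], [-0.005, 0.0, -1.0]]
ft_force: [0.2, -0.7, 5.6]
grip_width: 0.0099
gripper_force: 25.6
```

>>> servo_tool(
  deltas="0 -1.5 -0.1 0 0 0 -0.006;0 0 0 0 0 0 0;0 0 0 0 0 0 0",
)

```text
time_s: 24.02
position: [0.5786, 0.0502, 0.2398]
tool_rot: [[-0.996, -0.089, 0.005], [-0.089, 0.996, 0.001], [-0.005, 0.0, -1.0]]
ft_force: [-0.4, -1.0, 4.9]
grip_width: 0.01
gripper_force: 25.6
```

>>> servo_tool(
  deltas="0 -1.5 0 0 0 0 0;0 0 0 0 0 0 0;0 0 0 0 0 0 0",
)

```text
time_s: 24.27
position: [0.5802, 0.0501, 0.2398]
tool_rot: [[-0.996, -0.089, 0.005], [-0.089, 0.996, 0.0], [-0.005, -0.0, -1.0]]
ft_force: [-0.4, -2.0, 5.2]
grip_width: 0.0101
gripper_force: 25.6
```

>>> servo_tool(
  deltas="0 -1.5 0 0 0 0 0;0 0 0 0 0 0 0;0 0 0 0 0 0 0",
)

```text
time_s: 24.52
position: [0.5816, 0.05, 0.2398]
tool_rot: [[-0.996, -0.088, 0.005], [-0.088, 0.996, -0.0], [-0.005, -0.001, -1.0]]
ft_force: [-0.9, -3.5, 4.1]
grip_width: 0.0101
gripper_force: 25.6
```

>>> servo_tool(
  deltas="0 -1.5 0 0 0 0 0;0 0 0 0 0 0 0;0 0 0 0 0 0 0",
)

```text
time_s: 24.77
position: [0.5829, 0.0499, 0.2398]
tool_rot: [[-0.996, -0.088, 0.004], [-0.088, 0.996, -0.001], [-0.004, -0.001, -1.0]]
ft_force: [-1.2, -4.5, 5.9]
grip_width: 0.0101
gripper_force: 25.8
```

Run:
```python
from k import *
o=env.observe();print(o["ft_force"],o["wrist_torque"],o["position"])
p=env.get_image("side");save(p,"s2.png")
cv2.imwrite("pics/c2.png",cv2.resize(p["img"][170:360,180:400,::-1],None,fx=3,fy=3,interpolation=cv2.INTER_CUBIC))
a=env.get_image("scene")
for p in (p,a):
    v,u=np.mgrid[0:400,0:640]; n=cv2.undistortPoints(np.stack([u,v],-1).reshape(-1,1,2).astype(float),p["camera_matrix"],np.array(p["D"])).reshape(-1,2)
    d=p["depth"].reshape(-1); T=np.linalg.inv(p["world_to_cam"]); X=np.c_[n*d[:,None],d]@T[:3,:3].T+T[:3,3]; C=p["img"].reshape(-1,3).astype(int)
    b=(d>0)&(C[:,2]>C[:,0]+40)&(X[:,0]>.5)&(X[:,0]<.7)&(X[:,1]>-.1)&(X[:,1]<.3)&(X[:,2]>.06)
    t=X[b&(abs(X[:,2]-.29)<.006)]
    if len(t)>50: print("top",len(t),cv2.minAreaRect(t[:,:2].astype(np.float32)*1000))
    t=X[b&(X[:,2]<.27)]
    if len(t)>50: l=cv2.fitLine(t[:,:2].astype(np.float32),cv2.DIST_HUBER,0,.01,.01).ravel(); print("face",len(t),l,np.degrees(np.arctan2(l[1],l[0])))
```

```text
[-1.2259 -4.5461  5.8551] [-0.7636  0.4201  0.1336] [0.5829 0.0499 0.2398]
top 931 ((610.6220092773438, 149.43280029296875), (13.382697105407715, 248.54539489746094), 4.8244524002075195)
face 1304 [ 0.0854 -0.9963  0.6161  0.1576] -85.10302
```

View pics/c2.png

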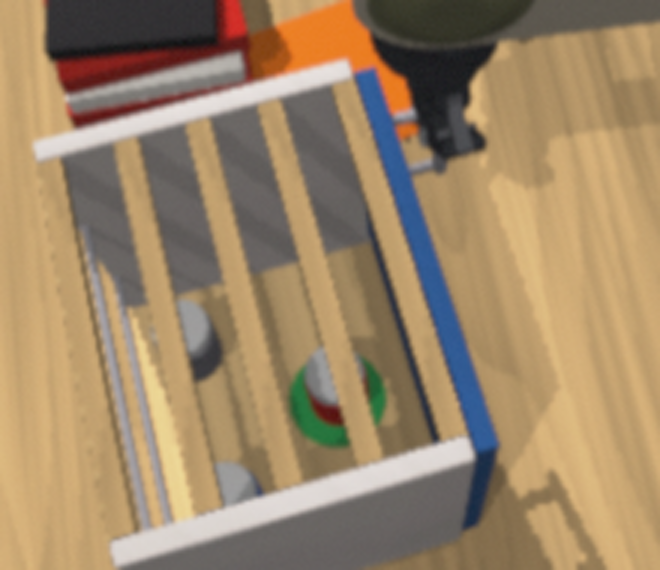

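The door looks shut at about 4.8°, which matches the cupboard's yaw. The jar is on the mat at (335,395) in the crop. I'll press a little further until I feel the stop.

>>> servo_tool(
  deltas="0 -1 0 0 0 0 0;0 -1 0 0 0 0 0;0 -1 0 0 0 0 0;0 0 0 0 0 0 0;0 0 0 0 0 0 0",
)

```text
time_s: 25.28
position: [0.5831, 0.05, 0.2397]
tool_rot: [[-0.996, -0.088, -0.003], [-0.088, 0.996, -0.002], [0.003, -0.001, -1.0]]
ft_force: [-17.6, -7.7, 11.3]
grip_width: 0.0101
gripper_force: 26.3
```

>>> servo_tool(
  deltas="0 2 0 0 0 0 0;0 0 0 0 0 0 0;1 0 0 0 0 0 0;1 0 0 0 0 0 0;1 0 0 0 0 0 0;1 0 0 0 0 0 0;1 0 0 0 0 0 0;1 0 0 0 0 0 0",
)

```text
time_s: 25.95
position: [0.5837, 0.0512, 0.2393]
tool_rot: [[-0.996, -0.088, 0.004], [-0.088, 0.996, 0.001], [-0.004, 0.001, -1.0]]
ft_force: [-0.3, 0.6, -0.4]
grip_width: 0.0816
gripper_force: 0.0
```

>>> servo_tool(
  deltas="1 0 0 -15 0 0 0;1 0 0 -25 0 0 0;1 0 0 -30 0 0 0;1 0 0 -30 0 0 0;1 20 0 -20 0 0 0;1 30 0 0 0 0 0;1 30 0 0 0 0 0;1 0 0 0 0 0 0",
)

```text
time_s: 26.62
position: [0.4996, 0.0442, 0.3602]
tool_rot: [[-0.996, -0.088, 0.004], [-0.088, 0.996, 0.001], [-0.004, 0.001, -1.0]]
ft_force: [0.1, 0.1, -0.1]
grip_width: 0.0858
gripper_force: 0.0
```

Run:
```python
from k import *
o=env.observe();print(o["time_s"],o["ft_force"],o["position"])
for nm in("side","scene"):
    p=env.get_image(nm)
    v,u=np.mgrid[0:400,0:640]; n=cv2.undistortPoints(np.stack([u,v],-1).reshape(-1,1,2).astype(float),p["camera_matrix"],np.array(p["D"])).reshape(-1,2)
    d=p["depth"].reshape(-1); T=np.linalg.inv(p["world_to_cam"]); X=np.c_[n*d[:,None],d]@T[:3,:3].T+T[:3,3]; C=p["img"].reshape(-1,3).astype(int)
    b=(d>0)&(C[:,2]>C[:,0]+40)&(X[:,0]>.5)&(X[:,0]<.7)&(X[:,1]>-.1)&(X[:,1]<.3)&(X[:,2]>.06)
    t=X[b&(abs(X[:,2]-.29)<.006)]
    if len(t)>50: print("top",len(t),cv2.minAreaRect(t[:,:2].astype(np.float32)*1000))
    t=X[b&(X[:,2]<.27)]
    if len(t)>50: l=cv2.fitLine(t[:,:2].astype(np.float32),cv2.DIST_HUBER,0,.01,.01).ravel(); print("face",l,np.degrees(np.arctan2(l[1],l[0])))
    for j in("jar_red","mat","jar_yellow","jar_black"): print(j,[(a["uv"],a["conf"],onz(p,a["uv"],.018 if j in("jar_red","mat") else 0)) for a in env.spot_point(j,p)[:1]])
p=env.get_image("wrist");save(p,"w7.png")
```

```text
26.6167 [ 0.0889  0.0836 -0.1213] [0.4996 0.0442 0.3602]
top 929 ((610.6519165039062, 149.7001190185547), (13.373230934143066, 247.6875457763672), 4.796002388000488)
jar_red [([295.0, 301.7], 0.76, array([0.6717, 0.1563, 0.018 ]))]
mat [([292.7, 302.9], 0.63, array([0.6774, 0.158 , 0.018 ]))]
jar_yellow [([338.2, 154.3], 0.6, array([ 0.4783, -0.2309,  0.    ]))]
jar_black [([275.4, 309.4], 0.56, array([0.72  , 0.1602, 0.    ]))]
face [ 0.0868 -0.9962  0.616   0.1578] -85.0191
jar_red [([376.9, 263.8], 0.75, array([0.6713, 0.1602, 0.018 ]))]
mat [([375.0, 264.7], 0.56, array([0.6759, 0.1545, 0.018 ]))]
jar_yellow [([260.2, 217.7], 0.55, array([ 0.4666, -0.2342,  0.    ]))]
jar_black []
```

View pics/w7.png

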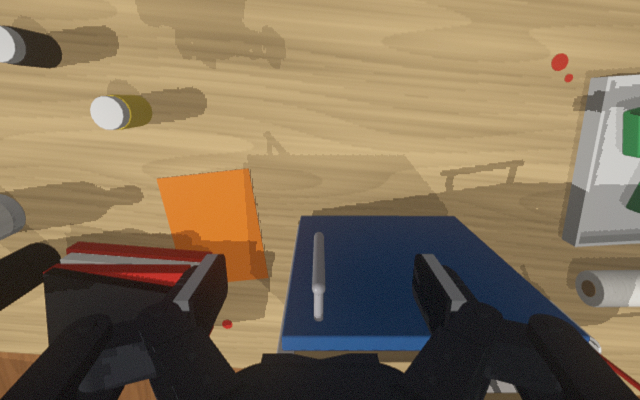

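The door is flush with the cupboard front (panel at (370,280)) and the gripper is clear of it. The yellow and black jars are where they were, so I'll hand in.

```bash
python3 -c "
from rig import env
print(env.close_job())"
```

```text
the job is handed in; nothing more can be done
None
```

The red jar is standing upright on the green mat in the cupboard, the door is shut, no other jar was touched, and the job was handed in at about 27 s; the hand-in returned no verdict.

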